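# Pack flanged hubs head to tail

## Task

Pack the two hat-shaped hubs from the sloping wooden stand into the blue tray beside the one already there, which must stay at its end; the tray is too short for three hubs the same way up, so they must alternate. Set the crown-up hub flat in the empty end first, then the crown-down hub between the two, in line with them and standing on its crown with its flange over theirs, all three upright and fully down in the tray. Set the hubs down rather than dropping them, and do not disturb the loose tweezers, punch and grooved steel block.

Things in the scene. Friction and masses are not known exactly. Their poses are not given: they have to be found in the camera images.
- hub_up: silver-grey aluminium hat-shaped hub: flange 58 mm diameter, 9 mm thick; crown 36 mm diameter, 27 mm out of it; 36 mm overall, edges rounded 2 mm, 0.14 kg. Origin on its axis 12 mm from the flat flange face, 24 mm from the crown's end; z axis points from flange to crown. Starts crown up in either place of the stand, flange flat on its board; crown free to grip.
- hub_down: silver-grey aluminium hat-shaped hub: flange 58 mm diameter, 9 mm thick; crown 36 mm diameter, 27 mm out of it; 36 mm overall, edges rounded 2 mm, 0.14 kg. Origin on its axis 12 mm from the flat flange face, 24 mm from the crown's end; z axis points from flange to crown. Starts crown down in the stand's other place; grip it across the flange along the stand's y.
- hub_packed: a third hub just like hub_up (same size, origin and axes). It already lies crown up, flange flat on the tray's floor, near the tray's -y end.
- tray: blue plastic tray fixed to the bench, any yaw: outside 168 mm along its y, 70 mm along its x, 16 mm high; inside 160 x 62 mm, floor 4 mm thick, 4 mm walls 12 mm above the floor, a small tab outside each end. Origin at the centre of its underside. Seated in it, a crown-up hub's origin is 16 mm above the tray's origin, a crown-down hub's 28 mm.
- tray_empty_end (a point): point on the tray's floor at its +y end, 50 mm from the middle: where the crown-up hub's axis belongs (it touches the end wall 1 mm farther out).
- tray_middle (a point): middle of the tray's floor, 4 mm above its origin: where the crown-down hub's axis belongs. With the other hubs against the ends it has about 4 mm play each way along y; it can nudge one that stands slightly inwards.
- stand: wooden stand fixed to the bench, base 100 mm along x, 184 mm along y, origin at the centre of its underside. Its board (88 mm up the slope, 184 mm wide) slopes 25 degrees with the low edge to the front (-x); the board's normal is (-0.42, 0, 0.91) in the stand's frame, and the hubs' axes lie along it.
- stand_board (a point): middle of the board's upper surface, 55 mm above the stand's origin. Pockets 39 mm across, 12 mm deep lie 50 mm either side along y. Both hubs' origins start 12 mm above the board over a pocket; the crown-down one's flange is 15 to 24 mm above the board. A stop strip 5 mm high runs 31 to 37 mm below the pocket centres.
- tweezers: loose steel tweezers, 16 x 170 x 8 mm, lying along their y at the bench's near edge; leave alone. Origin at the centre of the underside.
- swage_block: loose grooved steel block, 42 x 86 x 42 mm, in front of the stand; leave alone. Origin at the centre of the underside.
- punch: loose steel punch, 12 x 61 x 12 mm, lying along its y to the left of the stand; leave alone. Origin at the centre of the underside.
Things that resemble listed ones, but are neither listed nor needed, are in the scene too. Leave any black or purple look-alike of the hub_up alone.

How it is judged:
By the outcome, as a careful person would: the job done as asked, in the order asked, and still so for the second after the job is handed in, with the robot touching nothing.
It also fails if it takes over 53 s, if anything falls off the work surface, if the arm or the gripper's body presses on something with over 40 N, if the wrist force passes 120 N, or if a joint passes its speed limit or range.

## Robot

A 6-joint arm with a two-finger parallel gripper is mounted at the origin on a cart in front of the work surface, level with it; the furniture and walls round the work are solid. World frame = base frame: x ahead of the robot, y to its left, z up, the work surface at z = 0. Lengths are in m, angles in degrees, forces in N, time in s.
With the tool pointing down it reaches from about 0.35 to 1 m from the base axis. Payload 7.1 kg.
Tool frame: the origin (TCP) lies where the fingers leave the gripper's body, on its centre line; the fingertips stand 73 mm ahead of it and the grasp point (between the pads) lies 54 mm ahead of it (tcp_to_tips is the distance from the TCP to the fingertips, in m); z points along the fingers, y is the line along which they close (so a half turn about z gives the same grasp; the last joint's range is limited). The gripper opens to 85 mm and grips with 20 to 120 N. Pads are 22 mm wide; open, the fingers measure 114 mm over their backs; the gripper's body (76 mm by 85 mm) begins 54 mm behind the grasp point. The pads swing forward as they close: fully open they stand 13 mm farther back than shut.
Start: joints at [63.77, 24.242, 93.386, -0, 62.372, -1.089], TCP at [0.266, 0.566, 0.304] pointing down, gripper open.
Joint ranges: [-172.04, 172.04], [-51.8, 120.97], [4.93, 147.93], [-75.15, 255.16], [6.16, 154.13], [-145.62, 145.62]. Speed limits (degrees/s): [136.94, 136.94, 172.46, 180, 180, 180].

## Interface

Orientations are given as a 3x3 rotation matrix whose columns are the frame's x, y, z axes.
In Python, from station import * gives the robot as it stands.
- The arm moves only by the tool jog_arm, never from a script. Its argument "steps" is a list of rows, each an object with "linear": the shift along the world's x, y, z in mm, a list of three; "twist": the turn, a rotation vector about the world's x, y, z in rad, a list of three. A call has exactly 10 rows; each row shifts and turns the commanded pose from where the row before left it; what a row does not reach is not made up. A row lasts 1/8 s, in which the tool goes at most 62.5 mm and 10.7 degrees, less where a joint would pass 70% of its speed; a pose out of reach is approached as far as the arm can. A call is refused whole if a number of a shift passes 62.5 or a number of a turn 0.188, either way. A call with a gripper value outside its range is refused whole. "fingers" is the finger opening in mm, from 0 to 85.4, set as the call begins (left out, the last holds). The fingers move at their own pace and stop on an object; the grip force is fixed at half the most. Time passes only in rows, so rows that do not move let the fingers close, or fill a call up. It gives the time, the measured TCP pose, the force, the opening and the grip force at its end, in the units of the state.
- state(): the state, without advancing time (a new reading comes with each control period).
- read_camera(name): name is "scene" or "top"; returns a dict with "frame" (384x512x3 uint8, red, green, blue), "depth" (384x512 float32, m along the optical axis (not along the pixel's ray), 0 where there is no reading), "fx", "fy", "cx", "cy" (pixels), "k1" (the pictures are not rectified: a ray, as slopes to the right and down, at radius r is drawn at 1 + k1 r^2 times it, then the intrinsics apply), "pose" (4x4, takes a point from camera to world coordinates). Camera axes: x right, y down, z forward; pixel columns grow to the right and rows downward; lengths in m; the calibration is good to about 2 mm. A picture is of the moment at which its call begins.
- job_done(): hands the job in; it is judged then, once.
The state is a dict: "time": time; "joint_pos": joint angles; "joint_vel": joint speeds; "tau": joint torques, N m; "tool_pos": TCP position; "ee_rot": TCP orientation; "force": force on the tool from outside, world axes, zero at the start; "torque": the same for the moment, N m; "finger_gap": finger opening in m; "grip_force": force on a finger pad.
Only numpy, scipy, OpenCV 4.12 (cv2) and the standard library are available. Lean on these libraries where they do the work, as an engineer would, in place of code of your own. Each camera call takes 0.05 s, during which the arm holds its last target. There are 200 camera calls.

## Working session

There is one attempt and no reset: what is moved stays moved. The work goes in short steps, Python scripts to look and compute and a tool call to move; the robot and the scene stay as the last step left them, time stands still between calls to the robot, and variables do not carry over. Pictures are saved under pics/ and viewed, at most 10 in all, crops included, and the job is handed in when it is done.

Besides the shell and the picture viewer there is one more tool, called after "Emit:" as a command line: name --argument value ..., lists and objects as JSON in quotes. jog_arm: Moves the arm, as the interface text tells. Its arguments: {"type":"object","properties":{"steps":{"type":"array"},"fingers":{"type":"number"}},"required":["steps"]}

```bash
ls; mkdir -p pics
python3 - <<'E'
from station import *
import cv2,numpy as np,pickle
d={n:read_camera(n) for n in("scene","top")}
pickle.dump(d,open('c0.pkl','wb'))
for n in d:
    c=d[n];cv2.imwrite(f'pics/{n}0.png',cv2.cvtColor(cv2.resize(c['frame'],(800,600)),cv2.COLOR_RGB2BGR))
    print(n,c['fx'],c['fy'],c['cx'],c['cy'],c['k1'],np.round(c['pose'],3).tolist())
s=state();print(s['time'],s['tool_pos'],s['finger_gap'],np.round(s['ee_rot'],3).tolist())
E
```

```text
pics
scene 378.80897677323225 378.80897677323225 253.17584648493818 188.4454010960231 0.019723671124698125 [[0.584, -0.569, 0.578, -0.003], [-0.812, -0.422, 0.404, -0.153], [0.014, -0.705, -0.709, 0.683], [0.0, 0.0, 0.0, 1.0]]
top 479.0460726572975 479.0460726572975 259.21270649818825 195.6412028678963 -0.008739531203620763 [[0.006, -0.992, 0.125, 0.346], [-1.0, -0.007, -0.009, 0.199], [0.009, -0.125, -0.992, 1.389], [0.0, 0.0, 0.0, 1.0]]
0.1 [0.26533142 0.56542983 0.30322511] 0.08542502935695793 [[-0.905, 0.425, -0.001], [0.425, 0.905, -0.001], [0.0, -0.001, -1.0]]
```

View pics/scene0.png

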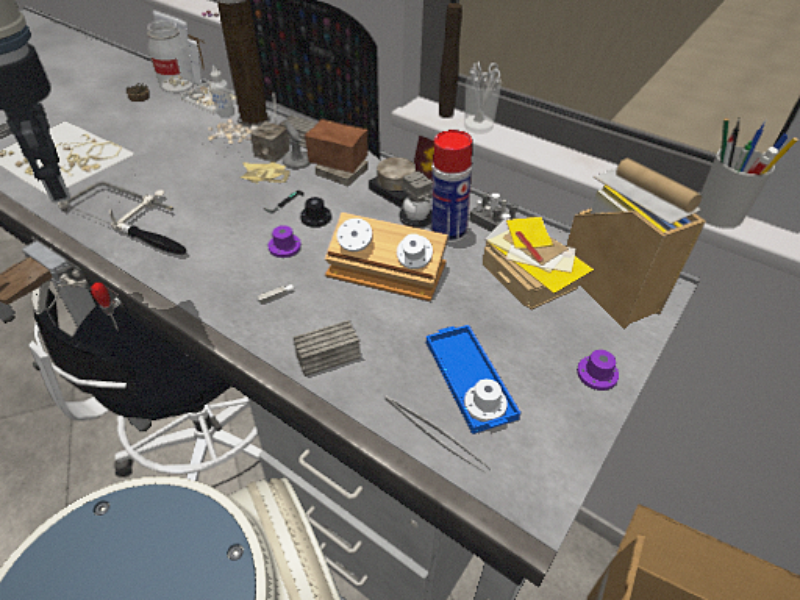

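View pics/top0.png

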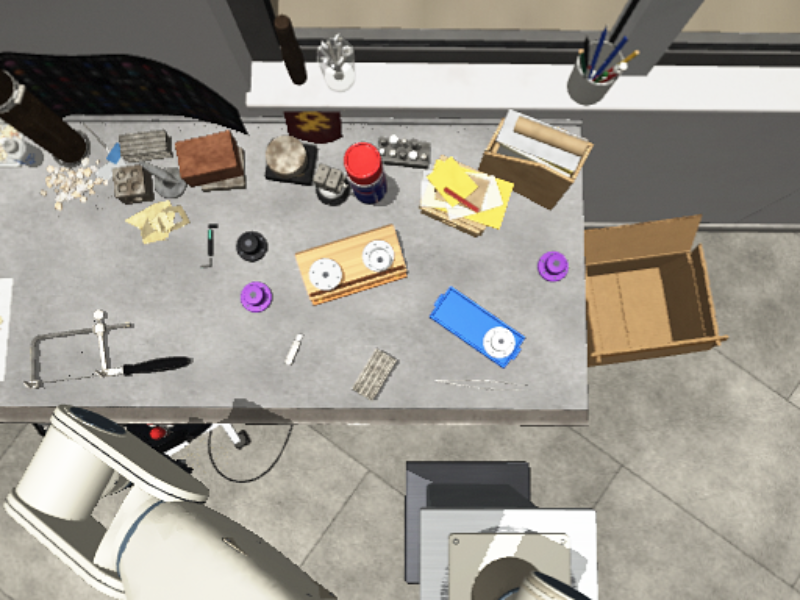

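The scene view shows the stand with the crown-down hub at (355,235) and the crown-up hub at (414,250). It also shows the blue tray with the packed hub at (487,398). The top view has the same objects at (325,274), (378,256) and (500,343), with the tray's empty end at about (455,308). Next I'll measure them.

```bash
cat > h.py <<'E'
import numpy as np,cv2
def world(c):
    h,w=c['depth'].shape
    u,v=np.meshgrid(np.arange(w),np.arange(h))
    K=np.array([[c['fx'],0,c['cx']],[0,c['fy'],c['cy']],[0,0,1.]])
    p=cv2.undistortPoints(np.stack([u,v],-1).reshape(-1,1,2).astype(float),K,np.array([c['k1'],0,0,0,0])).reshape(h,w,2)
    z=c['depth'];P=np.dstack([p*z[...,None],z])
    W=P@c['pose'][:3,:3].T+c['pose'][:3,3]; W[z==0]=np.nan
    return W
def project(c,X):
    q=(np.atleast_2d(X)-c['pose'][:3,3])@c['pose'][:3,:3]
    s=q[:,:2]/q[:,2:];s=s*(1+c['k1']*(s**2).sum(1,keepdims=True))
    return s*c['fx']+[c['cx'],c['cy']]
E
python3 - <<'E'
import pickle,numpy as np,cv2
from h import *
d=pickle.load(open('c0.pkl','rb'))
for n,c in d.items():
    W=world(c);f=c['frame'].astype(int);hsv=cv2.cvtColor(c['frame'],cv2.COLOR_RGB2HSV)
    R=(W[...,0]>.3)&(W[...,0]<.95)&(W[...,1]>-.35)&(W[...,1]<.4)
    t=(abs(W[...,2])<.01)&R
    print(n,'bench z',np.nanmedian(W[...,2][t]),np.nanstd(W[...,2][t]))
    blue=R&(hsv[...,0]>100)&(hsv[...,0]<118)&(hsv[...,1]>170)&(W[...,2]<.04)
    nb,l,st,_=cv2.connectedComponentsWithStats(blue.astype(np.uint8));k=1+np.argmax(st[1:,4]);blue=l==k
    P=W[blue];print('blue',len(P),'z pct',np.percentile(P[:,2],[2,20,50,80,98]).round(4))
    rim=P[P[:,2]>.010]
    print('rect all',cv2.minAreaRect((P[:,:2]*1000).astype(np.float32)))
    print('rect rim',cv2.minAreaRect((rim[:,:2]*1000).astype(np.float32)))
    wood=R&(hsv[...,0]>8)&(hsv[...,0]<22)&(hsv[...,1]>90)&(W[...,2]>.03)&(W[...,2]<.09)&(W[...,1]<.3)&(W[...,1]>-.02)
    nb,l,st,ce=cv2.connectedComponentsWithStats(wood.astype(np.uint8))
    k=1+np.argmax(st[1:,4]);P=W[l==k]
    A=np.c_[P[:,:2],np.ones(len(P))];m=np.ones(len(P),bool)
    for i in range(15):
        co=np.linalg.lstsq(A[m],P[m,2],rcond=None)[0];r=P[:,2]-A@co;m=abs(r)<max(.003,.02-.002*i)
    nn=np.array([-co[0],-co[1],1]);nn/=np.linalg.norm(nn)
    print('wood',st[k,4],m.sum(),'normal',nn.round(3),'tilt',np.degrees(np.arccos(nn[2])),'az',np.degrees(np.arctan2(-nn[1],-nn[0])),'mean',P[m].mean(0),'co',co)
    white=R&(hsv[...,1]<40)&(hsv[...,2]>170)&(W[...,2]<.13)
    nb,l,st,ce=cv2.connectedComponentsWithStats(white.astype(np.uint8))
    for k in range(1,nb):
        if st[k,4]>60:
            P=W[l==k];print('white',st[k],ce[k].round(1),np.median(P,0).round(4),P.min(0).round(3),P.max(0).round(3))
E
```

```text
scene bench z -0.000818051154167776 0.0025125485051634175
blue 1546 z pct [0.0008 0.0025 0.004  0.0129 0.0161]
rect all ((479.3890686035156, 53.16938781738281), (178.99853515625, 69.63842010498047), 55.17124557495117)
rect rim ((479.660400390625, 52.98487091064453), (179.00611877441406, 69.09353637695312), 55.11641311645508)
wood 974 794 normal [-0.401 -0.127  0.907] tilt 24.87354982636256 az 17.55786613827695 mean [0.59932813 0.2503096  0.05279784] co [ 0.44202461  0.13986079 -0.24712844]
white [ 270   70  125   52 1727] [337.8  95.3] [0.8949 0.1873 0.1176] [0.857 0.042 0.113] [0.946 0.4   0.13 ]
white [308 137  19  16  88] [318.9 145.7] [0.7313 0.1526 0.0652] [ 0.695  0.139 -0.002] [0.82  0.21  0.069]
white [451 139  61  28 731] [488.8 151.5] [ 0.8839 -0.2047  0.1179] [ 0.858 -0.255  0.114] [ 0.926 -0.123  0.122]
white [216 140  22  20 334] [226.3 149.4] [0.5657 0.3284 0.0751] [0.54  0.301 0.047] [0.596 0.37  0.088]
white [254 150  23  20 246] [264.9 158.1] [0.5942 0.2303 0.0795] [0.577 0.207 0.047] [0.629 0.268 0.093]
white [325 157  43  17 224] [347.6 165.1] [0.6948 0.0462 0.0686
[... 1613 characters left out ...]
2006] co [ 0.4367042   0.13731488 -0.24156934]
white [ 183   40  271   31 6338] [318.6  55.7] [0.897  0.041  0.1201] [ 0.859 -0.35   0.11 ] [0.946 0.4   0.13 ]
white [  185    80   191   182 21288] [281.9 188.5] [0.5243 0.1291 0.0008] [ 0.333 -0.152 -0.01 ] [0.873 0.4   0.092]
white [302 111  20  24 201] [313.6 123.2] [0.7153 0.0337 0.0717] [0.688 0.014 0.061] [0.758 0.067 0.08 ]
white [232 154  20  20 292] [241.2 163.1] [0.6017 0.2383 0.0753] [0.578 0.211 0.05 ] [0.629 0.265 0.1  ]
white [198 165  21  21 317] [207.8 175. ] [0.568  0.3301 0.0772] [0.541 0.302 0.047] [0.595 0.36  0.094]
white [309 209  21  20 300] [319.  218.7] [0.4526 0.0168 0.017 ] [ 0.427 -0.015  0.001] [0.482 0.042 0.049]
```

```bash
cat >> h.py <<'E'
def hubpts(c0,ax):
    ax=np.array(ax)/np.linalg.norm(ax);a=np.cross(ax,[0,1,0]);a/=np.linalg.norm(a);b=np.cross(ax,a)
    t=np.linspace(0,2*np.pi,60,endpoint=False);ring=np.cos(t)[:,None]*a+np.sin(t)[:,None]*b
    return [np.vstack([c0+r*ring+h*ax for r,h in g]) for g in([(.027,-.012),(.029,-.010),(.029,-.005),(.027,-.003)],[(.018,-.003),(.018,.022),(.016,.024)])]
def sil(c,c0,ax,roi,S=8):
    x0,y0,w,h=roi;m=np.zeros((h*S,w*S),np.uint8)
    for g in hubpts(c0,ax):
        p=(project(c,g)-[x0-.5,y0-.5])*S
        cv2.fillConvexPoly(m,cv2.convexHull(p.astype(np.float32)).round().astype(np.int32),1)
    return cv2.resize(m.astype(np.float32),(w,h),interpolation=cv2.INTER_AREA)
def whitemask(c,roi,s0=70,v0=110):
    x0,y0,w,h=roi;q=cv2.cvtColor(c['frame'],cv2.COLOR_RGB2HSV)[y0:y0+h,x0:x0+w]
    m=((q[...,1]<s0)&(q[...,2]>v0)).astype(np.uint8)
    m=cv2.morphologyEx(cv2.copyMakeBorder(m,4,4,4,4,cv2.BORDER_CONSTANT),cv2.MORPH_CLOSE,np.ones((3,3),np.uint8))[4:-4,4:-4]
    n,l,st,_=cv2.connectedComponentsWithStats(m);m=(l==1+np.argmax(st[1:,4])).astype(np.uint8)
    cs,_=cv2.findContours(m,cv2.RETR_EXTERNAL,cv2.CHAIN_APPROX_NONE);cv2.drawContours(m,cs,-1,1,-1)
    return m.astype(np.float32)
def fithub(c,c0,ax,roi,dirs,**k):
    from scipy.optimize import minimize
    m=whitemask(c,roi,**k);D=np.array(dirs)
    f=lambda p:((sil(c,c0+p*.001@D,ax,roi)-m)**2).sum()
    r=minimize(f,np.zeros(len(D)),method='Nelder-Mead',options=dict(initial_simplex=np.vstack([np.zeros(len(D)),4*np.eye(len(D))]),xatol=.05,fatol=.1))
    return c0+r.x*.001@D,r.fun,m.sum()
E
cat > fit0.py <<'E'
import pickle
from h import *
d=pickle.load(open('c0.pkl','rb'))
yaw=np.radians(17.5);s=np.sin(np.radians(25));n=np.array([-s*np.cos(yaw),-s*np.sin(yaw),np.cos(np.radians(25))])
sx=np.array([np.cos(yaw),np.sin(yaw),0]);sy=np.array([-sx[1],sx[0],0]);up=np.cross(sy,n)
B=np.array([.593,.282,.055])
G={'up':(B-.05*sy+.012*n,n,[up,sy]),'down':(B+.05*sy+.012*n,-n,[up,sy]),'packed':(np.array([.4515,.0138,.016]),[0,0,1],np.eye(3)[:2])}
C={'scene':{'up':(265,158),'down':(226,150),'packed':(310,255)},'top':{'up':(241,163),'down':(208,175),'packed':(319,218)}}
for k,(c0,ax,D) in G.items():
    for nme,c in d.items():
        u,v=C[nme][k];p=project(c,c0)[0]
        roi=(u-16,v-16,32,32)
        r=fithub(c,c0,np.array(ax,float),roi,D);print(k,nme,p.round(1),r[0].round(4),r[1:],'stand xy',((r[0]-B)@sx).round(4),((r[0]-B)@sy).round(4))
E
python3 fit0.py
```

```text
up scene [266.1 159.1] [0.6013 0.2358 0.0654] (np.float64(14.723388671875), np.float32(396.0)) stand xy -0.006 -0.0465
up top [243.2 163.5] [0.6022 0.237  0.066 ] (np.float64(6.984619140625), np.float32(331.0)) stand xy -0.0048 -0.0457
down scene [228.5 150.7] [0.5752 0.3388 0.0683] (np.float64(250.4833984375), np.float32(657.0)) stand xy 0.0001 0.0595
down top [209.  173.8] [0.5716 0.3324 0.0658] (np.float64(7.413818359375), np.float32(357.0)) stand xy -0.0053 0.0545
packed scene [310.1 255.1] [0.453  0.0131 0.016 ] (np.float64(71.405517578125), np.float32(610.0)) stand xy -0.2144 -0.2143
packed top [319.3 219.4] [0.4546 0.0138 0.016 ] (np.float64(242.856689453125), np.float32(565.0)) stand xy -0.2127 -0.2142
```

```bash
sed -i 's/r=fithub(c,c0,np.array(ax,float),roi,D)/r=fithub(c,c0,np.array(ax,float),roi,D,s0=45,v0=185)/' fit0.py; python3 fit0.py
python3 - <<'E'
import pickle
from h import *
d=pickle.load(open('c0.pkl','rb'))
# tray: fit outer rim rectangle silhouette on blue+white mask
from scipy.optimize import minimize
for n,c in d.items():
    W=world(c);hsv=cv2.cvtColor(c['frame'],cv2.COLOR_RGB2HSV)
    blue=((hsv[...,0]>98)&(hsv[...,0]<120)&(hsv[...,1]>120)).astype(np.uint8)
    k,l,st,ce=cv2.connectedComponentsWithStats(blue);q=project(c,[.50,.08,.01])[0].round().astype(int)
    m=(l==l[q[1],q[0]]).astype(np.uint8)
    H=cv2.convexHull(np.argwhere(m)[:,::-1].astype(np.int32));m2=m*0;cv2.fillConvexPoly(m2,H,1)
    x0,y0,w,h=cv2.boundingRect(m2);x0-=4;y0-=4;w+=8;h+=8;M=m2[y0:y0+h,x0:x0+w].astype(np.float32)
    def f(p,S=8):
        a=np.radians(p[2]);R=np.array([[np.cos(a),-np.sin(a)],[np.sin(a),np.cos(a)]])
        o=np.array([[sx*.035,sy*.084] for sx in(-1,1) for sy in(-1,1)]+[[sx*p[3]*.001,sy*(.084+p[4]*.001)] for sx in(-1,1) for sy in(-1,1)])@R.T+p[:2]*.001
        P=np.vstack([np.c_[o,np.full(8,0)],np.c_[o[:4],np.full(4,.016)]])
        q=(project(c,P)-[x0-.5,y0-.5])*S;mm=np.zeros((h*S,w*S),np.uint8)
        cv2.fillConvexPoly(mm,cv2.convexHull(q.astype(np.float32)).round().astype(np.int32),1)
        return ((cv2.resize(mm.astype(np.float32),(w,h),interpolation=cv2.INTER_AREA)-M)**2).sum()
    p0=np.array([480,54,-34.8,10,6.])
    r=minimize(f,p0,method='Nelder-Mead',options=dict(initial_simplex=np.vstack([p0,p0+np.diag([4,4,3,4,3])]),maxiter=400))
    print(n,r.x.round(2),r.fun,M.sum())
E
```

```text
up scene [266.1 159.1] [0.602  0.2366 0.0659] (np.float64(143.2861328125), np.float32(258.0)) stand xy -0.0051 -0.046
up top [243.2 163.5] [0.6024 0.2372 0.0661] (np.float64(19.53369140625), np.float32(308.0)) stand xy -0.0045 -0.0455
down scene [228.5 150.7] [0.5719 0.3334 0.0661] (np.float64(39.88671875), np.float32(361.0)) stand xy -0.0047 0.0554
down top [209.  173.8] [0.5719 0.332  0.0659] (np.float64(9.28515625), np.float32(332.0)) stand xy -0.0051 0.054
packed scene [310.1 255.1] [0.4552 0.0141 0.016 ] (np.float64(47.264892578125), np.float32(517.0)) stand xy -0.2119 -0.2141
packed top [319.3 219.4] [0.4543 0.0136 0.016 ] (np.float64(8.412841796875), np.float32(313.0)) stand xy -0.213 -0.2142
scene [480.5   54.44 -35.07  13.3    1.76] 36.21240234375 2287.0
top [482.1   54.2  -34.56  12.26   6.61] 18.693359375 1529.0
```

```bash
cat > mv.py <<'E'
from station import *
import numpy as np
from scipy.spatial.transform import Rotation as R
def rot(yd,z):
    y=np.array(yd,float);z=np.array(z,float);z/=np.linalg.norm(z);y-=z*(y@z);y/=np.linalg.norm(y);return np.c_[np.cross(y,z),y,z]
def go(T,Rt):
    s=state();d=(np.array(T)-s['tool_pos'])*1000
    w=R.from_matrix(Rt@np.array(s['ee_rot']).T).as_rotvec()
    print('lin mm',d.round(1),'|',np.linalg.norm(d).round(1),'rot',w.round(4),'|',np.linalg.norm(w).round(3))
yw=np.radians(17.5);n=np.array([-np.sin(np.radians(25))*np.cos(yw),-np.sin(np.radians(25))*np.sin(yw),np.cos(np.radians(25))])
sy=np.array([-np.sin(yw),np.cos(yw),0]);sx=np.array([np.cos(yw),np.sin(yw),0])
HU=np.array([.6018,.2365,.0657]);HD=np.array([.5718,.3325,.0660])
ty=np.array([.5707,.8211,0]);tx=np.array([.8211,-.5707,0]);TR=np.array([.4813,.0543,0])
RS=rot(sy,-n);RT=rot(-tx,[0,0,-1])
E
python3 -c "
from mv import *
go(HU+n*.122,RS); print(HU+n*.122,HU+n*.072)"
```

```text
lin mm [ 287.3 -344.4 -127. ] | 466.1 rot [-0.0283 -0.4455  0.7325] | 0.858
[0.5526269  0.22099578 0.17626955] [0.57277981 0.22734997 0.13095416]
```

Emit:
jog_arm --steps '[{"linear": [31.9,-38.3,-14.1],"twist": [-0.0031,-0.0495,0.0814]},{"linear": [31.9,-38.3,-14.1],"twist": [-0.0031,-0.0495,0.0814]},{"linear": [31.9,-38.3,-14.1],"twist": [-0.0031,-0.0495,0.0814]},{"linear": [31.9,-38.3,-14.1],"twist": [-0.0031,-0.0495,0.0814]},{"linear": [31.9,-38.3,-14.1],"twist": [-0.0031,-0.0495,0.0814]},{"linear": [31.9,-38.3,-14.1],"twist": [-0.0031,-0.0495,0.0814]},{"linear": [31.9,-38.3,-14.1],"twist": [-0.0031,-0.0495,0.0814]},{"linear": [31.9,-38.3,-14.1],"twist": [-0.0031,-0.0495,0.0814]},{"linear": [31.9,-38.3,-14.1],"twist": [-0.0031,-0.0495,0.0814]},{"linear": [0,0,0],"twist": [0,0,0]}]' --fingers 60

```text
time: 1.35
tool_pos: [0.551, 0.2211, 0.1764]
ee_rot: [[-0.869, -0.293, 0.398], [-0.265, 0.956, 0.125], [-0.417, 0.003, -0.909]]
force: [0.8, 0.1, -0.4]
finger_gap: 0.0601
grip_force: 0.0
```

Run:
```python
from mv import *
from h import *
go(HU+n*.122,RS); go(HU+n*.072,RS)
s=state();print(s['time'],s['finger_gap'])
ims=[]
for nm,(u,v) in {'scene':(262,135),'top':(235,160)}.items():
    c=read_camera(nm);f=c['frame'].copy()
    ims.append(cv2.resize(f[v-50:v+50,u-50:u+50],(400,400),interpolation=cv2.INTER_CUBIC))
    T=np.array(s['tool_pos']);Rm=np.array(s['ee_rot'])
    print(nm,'exp tips crop px',[((project(c,T+Rm@np.array([0,y,.071]))[0]-[u-50,v-50])*4).round(0) for y in(-.03,.03)],((project(c,HU+n*.024)[0]-[u-50,v-50])*4).round())
cv2.imwrite('pics/pre1.png',cv2.cvtColor(np.hstack(ims),cv2.COLOR_RGB2BGR))
```

```text
lin mm [ 1.6 -0.1 -0.1] | 1.6 rot [-0.0014 -0.0069  0.008 ] | 0.011
lin mm [ 21.8   6.3 -45.5] | 50.8 rot [-0.0014 -0.0069  0.008 ] | 0.011
1.35 0.06005682180312727
scene exp tips crop px [array([249., 272.]), array([152., 250.])] [206. 279.]
top exp tips crop px [array([278., 223.]), array([192., 248.])] [231. 224.]
```

View pics/pre1.png

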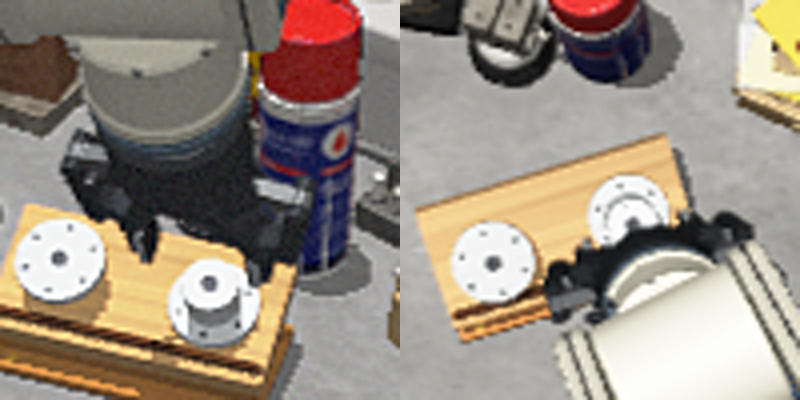

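The scene crop shows the open fingers at (148,258) and (260,283), straddling the hub's crown at (209,283), and the alignment looks good. I'll descend along the slope normal.

Emit:
jog_arm --steps '[{"linear": [3.1,0.9,-6.5],"twist": [-0.0002,-0.001,0.0011]},{"linear": [3.1,0.9,-6.5],"twist": [-0.0002,-0.001,0.0011]},{"linear": [3.1,0.9,-6.5],"twist": [-0.0002,-0.001,0.0011]},{"linear": [3.1,0.9,-6.5],"twist": [-0.0002,-0.001,0.0011]},{"linear": [3.1,0.9,-6.5],"twist": [-0.0002,-0.001,0.0011]},{"linear": [3.1,0.9,-6.5],"twist": [-0.0002,-0.001,0.0011]},{"linear": [3.1,0.9,-6.5],"twist": [-0.0002,-0.001,0.0011]},{"linear": [0,0,0],"twist": [0,0,0]},{"linear": [0,0,0],"twist": [0,0,0]},{"linear": [0,0,0],"twist": [0,0,0]}]'

```text
time: 2.7
tool_pos: [0.5721, 0.2304, 0.1327]
ee_rot: [[-0.862, -0.304, 0.405], [-0.275, 0.953, 0.13], [-0.425, 0.0, -0.905]]
force: [0.4, 0.5, 0.2]
finger_gap: 0.06
grip_force: 0.0
```

```bash
python3 -c "
from mv import *
go(HU+n*.072,RS); print(state()['force'])"
```

```text
lin mm [ 0.7 -3.  -1.8] | 3.6 rot [-0.0013  0.0025 -0.0033] | 0.004
[0.37657058 0.46896914 0.19161261]
```

```bash
cat >> mv.py <<'E'
def avg(k=4):
    P=[]
    for i in range(k): read_camera('top');P.append(state()['tool_pos'])
    P=np.array(P)*1000;print('readings',P.round(1).tolist());return P.mean(0)
E
python3 -c "
from mv import *
print(avg())"
```

```text
readings [[572.1, 230.4, 132.7], [572.1, 230.4, 132.7], [572.1, 230.4, 132.7], [572.1, 230.4, 132.7]]
[572.08744082 230.38684698 132.70939096]
```

Emit:
jog_arm --steps '[{"linear": [0.7,-3.0,-1.5],"twist": [0,0,0]},{"linear": [0,0,0],"twist": [0,0,0]},{"linear": [0,0,0],"twist": [0,0,0]},{"linear": [0,0,0],"twist": [0,0,0]},{"linear": [0,0,0],"twist": [0,0,0]},{"linear": [0,0,0],"twist": [0,0,0]},{"linear": [0,0,0],"twist": [0,0,0]},{"linear": [0,0,0],"twist": [0,0,0]},{"linear": [0,0,0],"twist": [0,0,0]},{"linear": [0,0,0],"twist": [0,0,0]}]' --fingers 0

```text
time: 4.15
tool_pos: [0.5726, 0.227, 0.1311]
ee_rot: [[-0.863, -0.304, 0.404], [-0.275, 0.953, 0.129], [-0.424, 0.0, -0.905]]
force: [-2.9, -1.9, 5.2]
finger_gap: 0.0342
grip_force: 59.4
```

```bash
python3 -c "
from mv import *
go(HU+n*.072,RS)
T=state()['tool_pos'];e=np.array(T)-HU-n*.072;print('stand x,y,n offs',(e@sx*1000).round(1),(e@sy*1000).round(1),(e@n*1000).round(1))
go(np.array(T)+n*.05+[0,0,.05],RS);E=TR+.05*ty;print('tray place',E); go(E+[0,0,.16],RT)"
```

```text
lin mm [ 0.2  0.4 -0.2] | 0.5 rot [-0.0009  0.0018 -0.0031] | 0.004
stand x,y,n offs -0.3 -0.3 0.3
lin mm [-20.2  -6.4  95.3] | 97.6 rot [-0.0009  0.0018 -0.0031] | 0.004
tray place [0.509835 0.095355 0.      ]
lin mm [ -62.7 -131.6   28.9] | 148.6 rot [-0.2652  0.3588  0.6443] | 0.784
```

Emit:
jog_arm --steps '[{"linear": [-4,-1.3,9],"twist": [0,0,0]},{"linear": [-4,-1.3,9],"twist": [0,0,0]},{"linear": [-4,-1.3,9],"twist": [0,0,0]},{"linear": [-4,-1.3,9],"twist": [0,0,0]},{"linear": [-4,-1.3,9],"twist": [0,0,0]},{"linear": [-8.5,-25,-3.2],"twist": [-0.053,0.0718,0.1289]},{"linear": [-8.5,-25,-3.2],"twist": [-0.053,0.0718,0.1289]},{"linear": [-8.5,-25,-3.2],"twist": [-0.053,0.0718,0.1289]},{"linear": [-8.5,-25,-3.2],"twist": [-0.053,0.0718,0.1289]},{"linear": [-8.5,-25,-3.2],"twist": [-0.053,0.0718,0.1289]}]'

```text
time: 5.4
tool_pos: [0.5122, 0.0996, 0.161]
ee_rot: [[-0.59, -0.807, 0.016], [-0.807, 0.59, 0.007], [-0.015, -0.009, -1.0]]
force: [-0.3, -0.6, -2.2]
finger_gap: 0.0337
grip_force: 60.0
```

```bash
cat > look.py <<'E'
from mv import *
from h import *
def look(name,ce,sz=50,extra={}):
    ims=[]
    for nm,(u,v) in ce.items():
        c=read_camera(nm);ims.append(cv2.resize(c['frame'][v-sz:v+sz,u-sz:u+sz],(400,400),interpolation=cv2.INTER_CUBIC))
        for k,X in extra.items(): print(nm,k,((project(c,X)[0]-[u-sz,v-sz])*200/sz).round(0))
    cv2.imwrite(f'pics/{name}.png',cv2.cvtColor(np.hstack(ims),cv2.COLOR_RGB2BGR))
E
python3 - <<'E'
from look import *
read_camera('top');read_camera('top');read_camera('top')
E=TR+.05*ty; go(E+[0,0,.16],RT); s=state();print(s['force'],s['finger_gap'])
T=np.array(s['tool_pos']);Z=np.array(s['ee_rot'])[:,2];H=T+.072*Z
look('carry1',{'scene':(300,215),'top':(300,195)},extra={'hub flange bottom':H+.012*Z,'hub origin':H})
E
```

```text
lin mm [-2.8 -4.7 -0.7] | 5.5 rot [-0.0088  0.0187  0.0303] | 0.037
[ 0.1812121   1.18924194 -1.96490195] 0.034060455414495996
scene hub flange bottom [172. 141.]
scene hub origin [174. 126.]
top hub flange bottom [162. 199.]
top hub origin [164. 197.]
```

View pics/carry1.png

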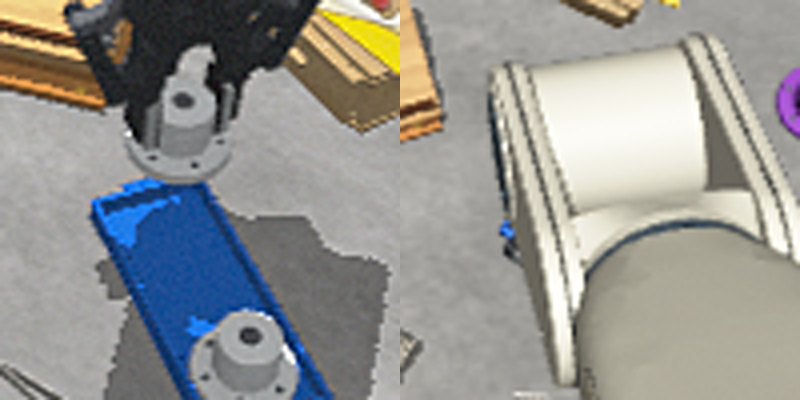

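```bash
cat > fh.py <<'E'
from mv import *
from h import *
from scipy.optimize import minimize
def heldfit(H,ax,zlo,pts=0,save=None):
    c=read_camera('scene');W=world(c);hsv=cv2.cvtColor(c['frame'],cv2.COLOR_RGB2HSV)
    near=(np.linalg.norm(W[...,:2]-H[:2],axis=-1)<.045)&(W[...,2]>zlo)&(W[...,2]<H[2]+.035)
    m=(near&(hsv[...,2]>75)&(hsv[...,1]<60)).astype(np.uint8)
    u,v=project(c,H)[0].round().astype(int);roi=(u-24,v-24,48,48)
    M=m[v-24:v+24,u-24:u+24].astype(np.float32);
    k,l,st,_=cv2.connectedComponentsWithStats(M.astype(np.uint8));M=(l==1+np.argmax(st[1:,4])).astype(np.float32)
    # compare only where the model flange (dilated) matters: ignore region of fingers (dark pixels near crown)
    D=np.eye(3)[:2]
    def f(p):
        S=sil(c,H+np.append(p,0)*.001,ax,roi);q=(S-M)**2
        q[(hsv[v-24:v+24,u-24:u+24,2]<60)]*=.0
        return q.sum()
    r=minimize(f,[0,0],method='Nelder-Mead',options=dict(initial_simplex=[[0,0],[4,0],[0,4]],xatol=.05,fatol=.05))
    print('offset seen-kinematic mm',r.x.round(2),'cost',r.fun,'at0',f(np.zeros(2)),'mask',M.sum())
    if save:
        S=sil(c,H+np.append(r.x,0)*.001,ax,roi);a=np.dstack([M*255,S*255,M*0]);b=cv2.cvtColor(c['frame'][v-24:v+24,u-24:u+24],cv2.COLOR_RGB2BGR)
        cv2.imwrite(save,cv2.resize(np.hstack([a.astype(np.uint8),b]),(768,384),interpolation=cv2.INTER_NEAREST))
    return r.x
E
python3 - <<'E'
from fh import *
s=state();Rm=np.array(s['ee_rot']);H=np.array(s['tool_pos'])+.072*Rm[:,2]
heldfit(H,-Rm[:,2],.06,save='pics/held1.png')
E
```

```text
offset seen-kinematic mm [-0.81 -3.33] cost 55.75244140625 at0 94.45361 mask 480.0
```

View pics/held1.png

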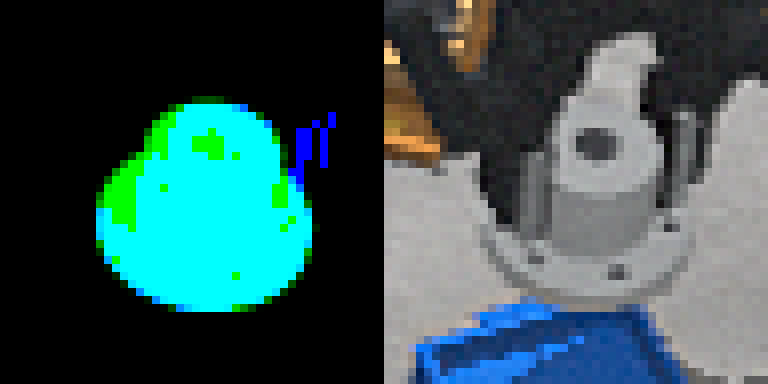

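The hub is held upright over the tray's empty end, and the silhouette fit in the left panel matches well. It shows an offset of about 3 mm against the kinematics. I'll go lower and look again against the tray walls.

Emit:
jog_arm --steps '[{"linear": [-0.5,-0.5,-9],"twist": [-0.0018,0.0037,0.006]},{"linear": [-0.5,-0.5,-9],"twist": [-0.0018,0.0037,0.006]},{"linear": [-0.5,-0.5,-9],"twist": [-0.0018,0.0037,0.006]},{"linear": [-0.5,-0.5,-9],"twist": [-0.0018,0.0037,0.006]},{"linear": [-0.5,-0.5,-9],"twist": [-0.0018,0.0037,0.006]},{"linear": [0,0,-6],"twist": [0,0,0]},{"linear": [0,0,-3.5],"twist": [0,0,0]},{"linear": [0,0,0],"twist": [0,0,0]},{"linear": [0,0,0],"twist": [0,0,0]},{"linear": [0,0,0],"twist": [0,0,0]}]'

```text
time: 6.95
tool_pos: [0.51, 0.098, 0.1062]
ee_rot: [[-0.569, -0.822, -0.0], [-0.822, 0.569, -0.001], [0.001, -0.0, -1.0]]
force: [0.1, -0.5, -1.6]
finger_gap: 0.0339
grip_force: 60.0
```

Run:
```python
from fh import *
from look import look
s=state();Rm=np.array(s['ee_rot']);T=np.array(s['tool_pos']);H=T+.072*Rm[:,2];print('H',H.round(4),s['force'])
for ax in(-Rm[:,2],np.array([0,0,1.])): heldfit(H,ax,.018)
go([T[0],T[1],T[2]],RT)
look('low1',{'scene':(290,215),'top':(290,195)},sz=40)
```

```text
H [0.51   0.098  0.0342] [ 0.08604579 -0.53485348 -1.5529144 ]
offset seen-kinematic mm [-0.24 -2.79] cost 52.479248046875 at0 82.65381 mask 428.0
offset seen-kinematic mm [-0.21 -2.78] cost 50.290283203125 at0 80.569824 mask 425.0
lin mm [0.1 0.  0.1] | 0.1 rot [ 0.0007 -0.0005 -0.0022] | 0.002
```

View pics/low1.png

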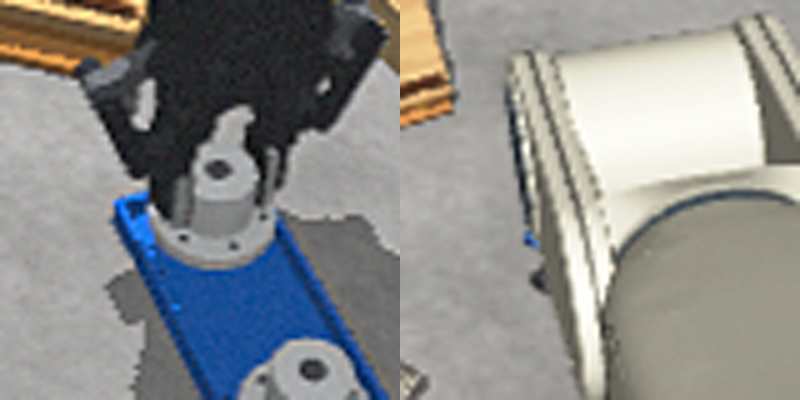

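Run:
```python
from fh import *
heldfit(np.array([.4543,.0137,.016]),np.array([0,0,1.]),.007,save='pics/pk.png')
# blue inner/outer wall check: tray fit on current scene using depth-free blue edge points vs long rim lines
c=read_camera('scene');hsv=cv2.cvtColor(c['frame'],cv2.COLOR_RGB2HSV)
blue=((hsv[...,0]>98)&(hsv[...,0]<122)&(hsv[...,1]>110)).astype(np.uint8)
# sample profile across tray x at several tray-y stations: outermost blue crossing, at rim z=.016 near(-x) side and far(+x)
for t in(-.005,.0,.005,.01):
    row=[]
    for sgn,z in((-1,0.0),(-1,.016),(1,.016),(1,0)):
        xs=np.arange(.015,.055,.0002)
        P=np.array([TR+t*ty+sgn*x*tx+[0,0,z] for x in xs]);q=project(c,P).astype(np.float32)
        v=cv2.remap(blue.astype(np.float32),q[:,0].reshape(1,-1),q[:,1].reshape(1,-1),cv2.INTER_LINEAR)[0]
        i=np.where(v>.5)[0];row.append(sgn*round(xs[i[-1]]*1000,1) if len(i) else None)
    print(t,row)
```

```text
offset seen-kinematic mm [-1.17 -0.77] cost 50.925048828125 at0 56.983643 mask 513.0
-0.005 [np.float64(-34.8), np.float64(-40.8), np.float64(33.4), np.float64(41.2)]
0.0 [np.float64(-34.4), np.float64(-41.2), np.float64(33.4), np.float64(40.6)]
0.005 [np.float64(-35.4), np.float64(-41.4), np.float64(34.0), np.float64(40.6)]
0.01 [np.float64(-35.6), np.float64(-41.2), np.float64(33.2), np.float64(41.0)]
```

Emit:
jog_arm --steps '[{"linear": [-0.6,0.6,0],"twist": [0,0,0]},{"linear": [0,0,-1.5],"twist": [0,0,0]},{"linear": [0,0,-1.5],"twist": [0,0,0]},{"linear": [0,0,-1.5],"twist": [0,0,0]},{"linear": [0,0,-1.5],"twist": [0,0,0]},{"linear": [0,0,-1.5],"twist": [0,0,0]},{"linear": [0,0,-1.5],"twist": [0,0,0]},{"linear": [0,0,0],"twist": [0,0,0]},{"linear": [0,0,0],"twist": [0,0,0]},{"linear": [0,0,0],"twist": [0,0,0]}]'

```text
time: 8.5
tool_pos: [0.5092, 0.0986, 0.0969]
ee_rot: [[-0.569, -0.822, -0.001], [-0.822, 0.569, -0.001], [0.001, 0.0, -1.0]]
force: [-0.9, -0.2, -1.7]
finger_gap: 0.0341
grip_force: 60.0
```

Emit:
jog_arm --steps '[{"linear": [0,0,-1.5],"twist": [0,0,0]},{"linear": [0,0,-1.5],"twist": [0,0,0]},{"linear": [0,0,-1],"twist": [0,0,0]},{"linear": [0,0,-1],"twist": [0,0,0]},{"linear": [0,0,-1],"twist": [0,0,0]},{"linear": [0,0,-0.7],"twist": [0,0,0]},{"linear": [0,0,-0.7],"twist": [0,0,0]},{"linear": [0,0,-0.6],"twist": [0,0,0]},{"linear": [0,0,0],"twist": [0,0,0]},{"linear": [0,0,0],"twist": [0,0,0]}]'

```text
time: 9.75
tool_pos: [0.5092, 0.0986, 0.0889]
ee_rot: [[-0.569, -0.822, -0.001], [-0.822, 0.569, -0.001], [0.001, 0.0, -1.0]]
force: [-0.0, -0.3, -1.4]
finger_gap: 0.0341
grip_force: 60.0
```

Emit:
jog_arm --steps '[{"linear": [0,0,-0.5],"twist": [0,0,0]},{"linear": [0,0,0],"twist": [0,0,0]},{"linear": [0,0,-0.5],"twist": [0,0,0]},{"linear": [0,0,0],"twist": [0,0,0]},{"linear": [0,0,-0.3],"twist": [0,0,0]},{"linear": [0,0,0],"twist": [0,0,0]},{"linear": [0,0,-0.2],"twist": [0,0,0]},{"linear": [0,0,0],"twist": [0,0,0]},{"linear": [0,0,0],"twist": [0,0,0]},{"linear": [0,0,0],"twist": [0,0,0]}]'

```text
time: 11.0
tool_pos: [0.5092, 0.0985, 0.0879]
ee_rot: [[-0.569, -0.822, -0.001], [-0.822, 0.569, -0.001], [0.001, 0.0, -1.0]]
force: [-3.0, -1.8, 7.5]
finger_gap: 0.0338
grip_force: 61.1
```

Emit:
jog_arm --steps '[{"linear": [0,0,0],"twist": [0,0,0]},{"linear": [0,0,0],"twist": [0,0,0]},{"linear": [0,0,0],"twist": [0,0,0]},{"linear": [0,0,0],"twist": [0,0,0]},{"linear": [0,0,2],"twist": [0,0,0]},{"linear": [0,0,8],"twist": [0,0,0]},{"linear": [0,0,12],"twist": [0,0,0]},{"linear": [0,0,20],"twist": [0,0,0]},{"linear": [0,0,30],"twist": [0,0,0]},{"linear": [0,0,30],"twist": [0,0,0]}]' --fingers 60

```text
time: 12.25
tool_pos: [0.5091, 0.0986, 0.1911]
ee_rot: [[-0.569, -0.822, -0.0], [-0.822, 0.569, -0.001], [0.001, -0.0, -1.0]]
force: [0.3, -0.6, -0.8]
finger_gap: 0.0601
grip_force: 0.0
```

Run:
```python
from fh import *
H=np.array([.5095,.0955,.016])
o=heldfit(H,np.array([0,0,1.]),.007)
S=TR-.75e-3*tx
r=H[:2]+o*.001-S[:2];print('hub_up in scene-tray: ty',r@ty[:2]*1000,'tx',r@tx[:2]*1000)
o=heldfit(np.array([.4543,.0137,.016]),np.array([0,0,1.]),.007)
# next targets
go(HD+n*.117,RS)
```

```text
offset seen-kinematic mm [-0.94  0.4 ] cost 27.02978515625 at0 31.835693 mask 446.0
hub_up in scene-tray: ty 49.71629211612697 tx -0.6065879054276087
offset seen-kinematic mm [-1.23 -0.71] cost 46.380859375 at0 53.077393 mask 516.0
lin mm [ 13.6 218.7 -21.1] | 220.1 rot [ 0.2652 -0.352  -0.6487] | 0.784
```

```bash
cat >> mv.py <<'E'
up=np.cross(sy,n)
HDc=HD+.001*sy-.0012*up
E
python3 -c "
from mv import *
go(HDc+n*.110,RS);go(HDc+n*.064,RS)"
```

```text
lin mm [ 15.1 220.2 -28. ] | 222.5 rot [ 0.2652 -0.352  -0.6487] | 0.784
lin mm [ 33.7 226.1 -69.6] | 238.9 rot [ 0.2652 -0.352  -0.6487] | 0.784
```

Emit:
jog_arm --steps '[{"linear": [2.2,31.5,-4],"twist": [0.0379,-0.0503,-0.0927]},{"linear": [2.2,31.5,-4],"twist": [0.0379,-0.0503,-0.0927]},{"linear": [2.2,31.5,-4],"twist": [0.0379,-0.0503,-0.0927]},{"linear": [2.2,31.5,-4],"twist": [0.0379,-0.0503,-0.0927]},{"linear": [2.2,31.5,-4],"twist": [0.0379,-0.0503,-0.0927]},{"linear": [2.2,31.5,-4],"twist": [0.0379,-0.0503,-0.0927]},{"linear": [1.9,31.2,-4],"twist": [0.0379,-0.0503,-0.0927]},{"linear": [0,0,0],"twist": [0,0,0]},{"linear": [0,0,0],"twist": [0,0,0]},{"linear": [0,0,0],"twist": [0,0,0]}]' --fingers 85

```text
time: 13.6
tool_pos: [0.5243, 0.3074, 0.1627]
ee_rot: [[-0.865, -0.328, 0.38], [-0.303, 0.945, 0.126], [-0.4, -0.006, -0.916]]
force: [0.9, -0.2, -0.0]
finger_gap: 0.0852
grip_force: 0.0
```

Run:
```python
from look import *
go(HDc+n*.110,RS);go(HDc+n*.064,RS)
s=state();T=np.array(s['tool_pos']);Rm=np.array(s['ee_rot'])
look('pre2',{'scene':(226,140),'top':(215,175)},sz=40,extra={'tipL':T+Rm@[0,.0425,.062],'tipR':T+Rm@[0,-.0425,.062],'face':HDc+.012*n})
```

```text
lin mm [ 1.8 11.8  2.5] | 12.2 rot [ 0.0137 -0.0214 -0.0287] | 0.038
lin mm [ 20.3  17.6 -39.2] | 47.5 rot [ 0.0137 -0.0214 -0.0287] | 0.038
scene tipL [116. 210.]
scene tipR [282. 243.]
scene face [197. 242.]
top tipL [111. 253.]
top tipR [261. 203.]
top face [162. 204.]
```

View pics/pre2.png

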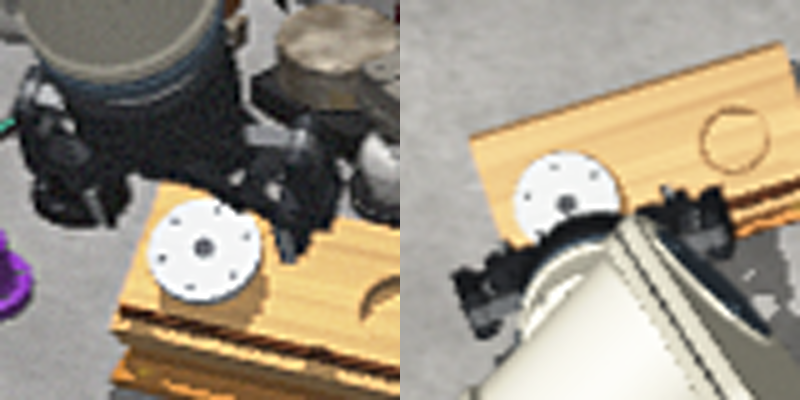

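The scene crop shows the crown-down hub's face centred near (204,248), with the open fingertips at about (110,225) and (288,262). The arm fell short of the command in y. I'll correct the pose, and drop my +1 mm y guess because the hub sits a bit to the -y side.

```bash
sed -i 's/^HDc=.*/HDc=HD-.0012*up/' mv.py
python3 - <<'E'
from fh import *
c=read_camera('scene')
for z in (45,35):
  for v in(185,150): 
    u0,v0=(226,150);print(fithub(c,HD,-n,(u0-18,v0-14,34,34),[up,sy],s0=z,v0=v),'HD',HD)
go(HDc+n*.110,RS);go(HDc+n*.064,RS)
E
```

```text
(array([0.5717469 , 0.33291887, 0.06603512]), np.float64(43.769775390625), np.float32(354.0)) HD [0.5718 0.3325 0.066 ]
(array([0.57075313, 0.33288874, 0.06558894]), np.float64(141.740478515625), np.float32(474.0)) HD [0.5718 0.3325 0.066 ]
(array([0.57088452, 0.33195115, 0.0655159 ]), np.float64(42.674072265625), np.float32(349.0)) HD [0.5718 0.3325 0.066 ]
(array([0.57088452, 0.33195115, 0.0655159 ]), np.float64(137.080322265625), np.float32(463.0)) HD [0.5718 0.3325 0.066 ]
lin mm [ 2.  10.6  2.5] | 11.1 rot [ 0.0134 -0.0211 -0.0281] | 0.038
lin mm [ 20.6  16.5 -39.2] | 47.2 rot [ 0.0134 -0.0211 -0.0281] | 0.038
```

Emit:
jog_arm --steps '[{"linear": [1,5.3,1.2],"twist": [0.0067,-0.0105,-0.014]},{"linear": [1,5.3,1.3],"twist": [0.0067,-0.0105,-0.014]},{"linear": [0,0,0],"twist": [0,0,0]},{"linear": [3.1,1,-7],"twist": [0,0,0]},{"linear": [3.1,1,-7],"twist": [0,0,0]},{"linear": [3.1,1,-7],"twist": [0,0,0]},{"linear": [3.1,1,-7],"twist": [0,0,0]},{"linear": [3.1,1,-7],"twist": [0,0,0]},{"linear": [3.1,1,-7],"twist": [0,0,0]},{"linear": [0,0,0],"twist": [0,0,0]}]'

```text
time: 15.0
tool_pos: [0.5447, 0.3247, 0.1223]
ee_rot: [[-0.865, -0.301, 0.402], [-0.273, 0.953, 0.127], [-0.422, -0.0, -0.907]]
force: [0.1, -0.8, -0.7]
finger_gap: 0.0845
grip_force: 0.0
```

Run:
```python
from fh import *
read_camera('top');read_camera('top')
go(HDc+n*.064,RS);print(state()['force'])
```

```text
lin mm [ 0.3 -0.8  0.6] | 1.0 rot [-0.0001 -0.0003 -0.0008] | 0.001
[-0.07401577  0.25024559  0.94096977]
```

Emit:
jog_arm --steps '[{"linear": [0.3,-0.8,0.6],"twist": [0,0,0]},{"linear": [0,0,0],"twist": [0,0,0]},{"linear": [0,0,0],"twist": [0,0,0]},{"linear": [0,0,0],"twist": [0,0,0]},{"linear": [0,0,0],"twist": [0,0,0]},{"linear": [0,0,0],"twist": [0,0,0]},{"linear": [0,0,0],"twist": [0,0,0]},{"linear": [0,0,0],"twist": [0,0,0]},{"linear": [0,0,0],"twist": [0,0,0]},{"linear": [0,0,0],"twist": [0,0,0]}]' --fingers 0

```text
time: 16.35
tool_pos: [0.5448, 0.324, 0.1246]
ee_rot: [[-0.864, -0.301, 0.404], [-0.273, 0.954, 0.128], [-0.423, 0.0, -0.906]]
force: [-5.7, -1.6, 8.8]
finger_gap: 0.0557
grip_force: 61.1
```

Run:
```python
from fh import *
s=state();T=np.array(s['tool_pos']);print('force stand x,y,n',[round(float(np.array(s['force'])@a),1) for a in(up,sy,n)],s['torque'])
go(T+n*.06,RS);go(np.array([*TR[:2],.19]),RT)
```

```text
force stand x,y,n [-1.6, 0.2, 10.5] [-0.12353758  0.37403687 -0.03331582]
lin mm [-24.2  -7.6  54.4] | 60.0 rot [-0.0005  0.0007 -0.0007] | 0.001
lin mm [ -63.5 -269.7   65.4] | 284.7 rot [-0.2641  0.3581  0.6467] | 0.785
```

Emit:
jog_arm --steps '[{"linear": [-2.4,-0.8,5.4],"twist": [0,0,0]},{"linear": [-4.8,-1.5,10.9],"twist": [0,0,0]},{"linear": [-4.8,-1.5,10.9],"twist": [0,0,0]},{"linear": [-4.8,-1.5,10.9],"twist": [0,0,0]},{"linear": [-4.8,-1.5,10.9],"twist": [0,0,0]},{"linear": [-4.8,-10,8],"twist": [-0.0132,0.0179,0.0323]},{"linear": [-4,-22,4],"twist": [-0.0264,0.0358,0.0647]},{"linear": [-4,-26,1],"twist": [-0.0264,0.0358,0.0647]},{"linear": [-4,-26,1],"twist": [-0.0264,0.0358,0.0647]},{"linear": [-4,-26,1],"twist": [-0.0264,0.0358,0.0647]}]'

```text
time: 17.6
tool_pos: [0.5023, 0.2065, 0.1883]
ee_rot: [[-0.795, -0.568, 0.215], [-0.559, 0.822, 0.106], [-0.237, -0.036, -0.971]]
force: [-0.7, 0.1, -1.7]
finger_gap: 0.055
grip_force: 63.6
```

Run:
```python
from fh import *
print('D',(np.array([.5448,.3240,.1246])-HD)@n, (np.array([.5448,.3240,.1246])-HD)@up)
go(np.array([*TR[:2],.17]),RT)
```

```text
D 0.06507241969752547 -0.0008888416029094912
lin mm [ -21.  -152.2  -18.3] | 154.8 rot [-0.1448  0.1957  0.353 ] | 0.429
```

Emit:
jog_arm --steps '[{"linear": [-3,-21.7,-2.6],"twist": [-0.0207,0.028,0.0504]},{"linear": [-3,-21.7,-2.6],"twist": [-0.0207,0.028,0.0504]},{"linear": [-3,-21.7,-2.6],"twist": [-0.0207,0.028,0.0504]},{"linear": [-3,-21.7,-2.6],"twist": [-0.0207,0.028,0.0504]},{"linear": [-3,-21.7,-2.6],"twist": [-0.0207,0.028,0.0504]},{"linear": [-3,-21.7,-2.6],"twist": [-0.0207,0.028,0.0504]},{"linear": [-3,-22,-2.7],"twist": [-0.0207,0.028,0.0504]},{"linear": [0,0,0],"twist": [0,0,0]},{"linear": [0,0,0],"twist": [0,0,0]},{"linear": [0,0,0],"twist": [0,0,0]}]'

```text
time: 18.85
tool_pos: [0.4817, 0.0556, 0.1696]
ee_rot: [[-0.573, -0.82, 0.001], [-0.82, 0.573, 0.0], [-0.001, -0.001, -1.0]]
force: [0.3, -0.7, -2.1]
finger_gap: 0.0551
grip_force: 63.6
```

Run:
```python
from fh import *
s=state();Rm=np.array(s['ee_rot']);T=np.array(s['tool_pos']);H=T+.065*Rm[:,2];print('H',H.round(4),s['finger_gap'])
go(np.array([*TR[:2],.17]),RT)
heldfit(H,Rm[:,2],.06,save='pics/held2.png')
```

```text
H [0.4818 0.0556 0.1046] 0.055088598295426096
lin mm [-0.4 -1.3  0.4] | 1.4 rot [-0.      0.0015  0.0024] | 0.003
offset seen-kinematic mm [-0.04 -2.86] cost 89.162109375 at0 118.373535 mask 582.0
```

View pics/held2.png

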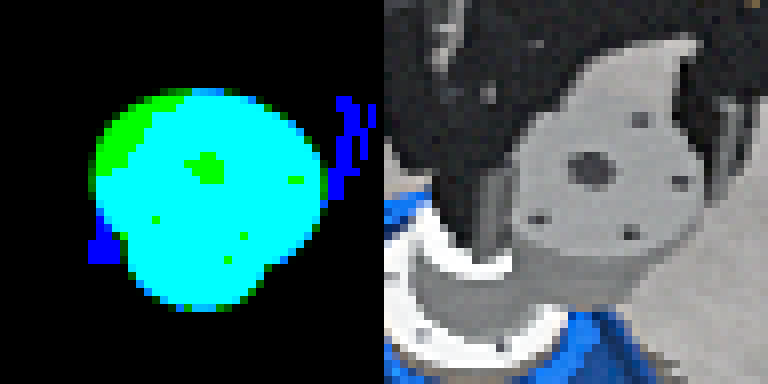

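Emit:
jog_arm --steps '[{"linear": [-0.8,1.7,-5],"twist": [0,0.0015,0.0024]},{"linear": [0,0,-10],"twist": [0,0,0]},{"linear": [0,0,-10],"twist": [0,0,0]},{"linear": [0,0,-10],"twist": [0,0,0]},{"linear": [0,0,-9],"twist": [0,0,0]},{"linear": [0,0,-7],"twist": [0,0,0]},{"linear": [0,0,-4.5],"twist": [0,0,0]},{"linear": [0,0,-3],"twist": [0,0,0]},{"linear": [0,0,0],"twist": [0,0,0]},{"linear": [0,0,0],"twist": [0,0,0]}]'

```text
time: 20.15
tool_pos: [0.481, 0.0567, 0.111]
ee_rot: [[-0.571, -0.821, -0.0], [-0.821, 0.571, -0.0], [0.0, 0.0, -1.0]]
force: [0.7, 0.5, -2.1]
finger_gap: 0.0551
grip_force: 63.6
```

Run:
```python
from fh import *
from look import look
s=state();Rm=np.array(s['ee_rot']);T=np.array(s['tool_pos']);H=T+.065*Rm[:,2];print('H',H.round(4),s['force'])
go(T,RT)
look('low2',{'scene':(293,228),'top':(300,205)},sz=40)
```

```text
H [0.481  0.0567 0.046 ] [ 0.65881818  0.49543262 -2.12494216]
lin mm [0. 0. 0.] | 0.0 rot [ 0.0003 -0.0003  0.0003] | 0.0
```

View pics/low2.png

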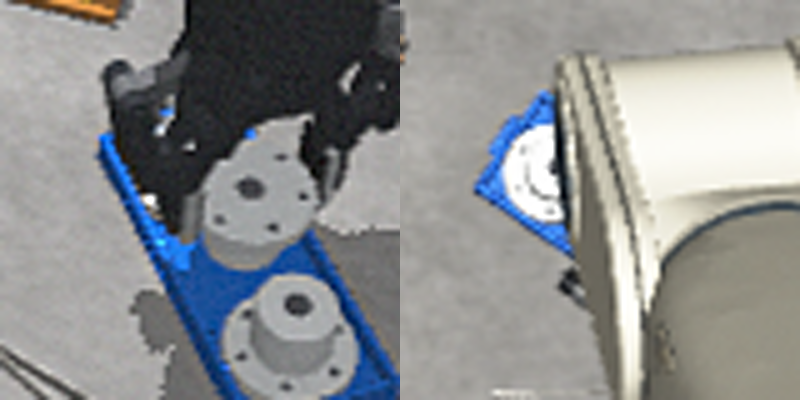

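The scene crop shows the crown-down hub at (255,205), upright between the two crown-up hubs, with the packed hub at (295,345). Clearance looks fine, so I'll continue down gently.

Emit:
jog_arm --steps '[{"linear": [0,0.5,-1],"twist": [0,0,0]},{"linear": [0,0,-2],"twist": [0,0,0]},{"linear": [0,0,-2],"twist": [0,0,0]},{"linear": [0,0,-2],"twist": [0,0,0]},{"linear": [0,0,-1.5],"twist": [0,0,0]},{"linear": [0,0,-1.5],"twist": [0,0,0]},{"linear": [0,0,-1],"twist": [0,0,0]},{"linear": [0,0,0],"twist": [0,0,0]},{"linear": [0,0,0],"twist": [0,0,0]},{"linear": [0,0,0],"twist": [0,0,0]}]'

```text
time: 21.5
tool_pos: [0.4809, 0.0572, 0.0999]
ee_rot: [[-0.571, -0.821, -0.001], [-0.821, 0.571, -0.0], [0.001, 0.0, -1.0]]
force: [0.0, 0.9, -1.6]
finger_gap: 0.055
grip_force: 63.6
```

Clear of the flanges at this height, with about 7 mm left to go.

Emit:
jog_arm --steps '[{"linear": [0,0,-1.5],"twist": [0,0,0]},{"linear": [0,0,-1.5],"twist": [0,0,0]},{"linear": [0,0,-1],"twist": [0,0,0]},{"linear": [0,0,-1],"twist": [0,0,0]},{"linear": [0,0,-0.6],"twist": [0,0,0]},{"linear": [0,0,-0.6],"twist": [0,0,0]},{"linear": [0,0,-0.4],"twist": [0,0,0]},{"linear": [0,0,0],"twist": [0,0,0]},{"linear": [0,0,0],"twist": [0,0,0]},{"linear": [0,0,0],"twist": [0,0,0]}]'

```text
time: 22.75
tool_pos: [0.4809, 0.0572, 0.0932]
ee_rot: [[-0.571, -0.821, -0.001], [-0.821, 0.571, -0.0], [0.001, 0.0, -1.0]]
force: [0.1, 0.2, -2.2]
finger_gap: 0.0549
grip_force: 63.6
```

Emit:
jog_arm --steps '[{"linear": [0,0,-0.5],"twist": [0,0,0]},{"linear": [0,0,0],"twist": [0,0,0]},{"linear": [0,0,-0.4],"twist": [0,0,0]},{"linear": [0,0,0],"twist": [0,0,0]},{"linear": [0,0,-0.3],"twist": [0,0,0]},{"linear": [0,0,0],"twist": [0,0,0]},{"linear": [0,0,-0.3],"twist": [0,0,0]},{"linear": [0,0,0],"twist": [0,0,0]},{"linear": [0,0,0],"twist": [0,0,0]},{"linear": [0,0,0],"twist": [0,0,0]}]'

```text
time: 24.0
tool_pos: [0.4809, 0.0572, 0.0926]
ee_rot: [[-0.571, -0.821, -0.0], [-0.821, 0.571, -0.0], [0.001, 0.0, -1.0]]
force: [-3.9, -0.4, 13.6]
finger_gap: 0.0554
grip_force: 64.9
```

Seated, with contact at the expected height. Releasing and retreating straight up.

Emit:
jog_arm --steps '[{"linear": [0,0,0],"twist": [0,0,0]},{"linear": [0,0,0],"twist": [0,0,0]},{"linear": [0,0,0],"twist": [0,0,0]},{"linear": [0,0,0],"twist": [0,0,0]},{"linear": [0,0,0],"twist": [0,0,0]},{"linear": [0,0,2],"twist": [0,0,0]},{"linear": [0,0,8],"twist": [0,0,0]},{"linear": [0,0,15],"twist": [0,0,0]},{"linear": [0,0,30],"twist": [0,0,0]},{"linear": [0,0,40],"twist": [0,0,0]}]' --fingers 80

```text
time: 25.25
tool_pos: [0.4804, 0.0572, 0.1881]
ee_rot: [[-0.571, -0.821, -0.002], [-0.821, 0.571, -0.0], [0.001, 0.001, -1.0]]
force: [0.4, 0.1, 0.4]
finger_gap: 0.0802
grip_force: 0.0
```

Emit:
jog_arm --steps '[{"linear": [0,0,40],"twist": [0,0,0]},{"linear": [-10,30,25],"twist": [0,0,0]},{"linear": [-10,35,10],"twist": [0,0,0]},{"linear": [-10,35,0],"twist": [0,0,0]},{"linear": [-10,35,0],"twist": [0,0,0]},{"linear": [-10,35,0],"twist": [0,0,0]},{"linear": [-10,35,0],"twist": [0,0,0]},{"linear": [-10,35,0],"twist": [0,0,0]},{"linear": [0,0,0],"twist": [0,0,0]},{"linear": [0,0,0],"twist": [0,0,0]}]'

```text
time: 26.5
tool_pos: [0.4107, 0.2969, 0.2623]
ee_rot: [[-0.57, -0.821, -0.0], [-0.821, 0.57, -0.0], [0.001, 0.0, -1.0]]
force: [-0.2, -0.3, 0.6]
finger_gap: 0.0802
grip_force: 0.0
```

Run:
```python
from fh import *
from look import look
S=TR-.75e-3*tx
for nm,H,a in(('up',[.509,.0957,.016],1.),('down',[.481,.0545,.028],-1.),('packed',[.4533,.0132,.016],1.)):
    H=np.array(H);o=heldfit(H,np.array([0,0,a]),.007 if a>0 else .02);r=H[:2]+o*.001-S[:2];print(nm,'ty',r@ty[:2]*1000,'tx',r@tx[:2]*1000)
c=read_camera('top');W=world(c)
for P in((.4813,.0543),(.509,.0957),(.4533,.0132)):
    k=np.linalg.norm(W[...,:2]-P,axis=-1)<.012;print('top z',np.nanmedian(W[...,2][k]))
look('end',{'scene':(293,228),'top':(300,205)},sz=40)
```

```text
offset seen-kinematic mm [0.85 0.3 ] cost 77.852294921875 at0 81.130615 mask 437.0
up ty 50.534406885592944 tx 0.3892984953650687
offset seen-kinematic mm [1.04 0.9 ] cost 160.152587890625 at0 164.375 mask 608.0
down ty 1.3217942482417804 tx 0.7302332705261908
offset seen-kinematic mm [0.56 0.88] cost 243.2177734375 at0 244.72339 mask 757.0
packed ty -48.688479147157686 tx 1.1710578292544993
top z 0.04094202303838679
top z 0.039862288049418715
top z 0.04008109446208552
```

View pics/end.png

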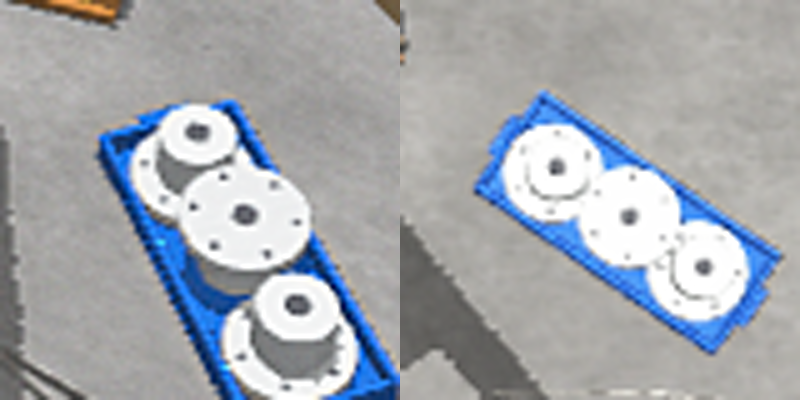

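All three tops sit at 40 mm. In the top view the hubs are in line at (556,167), (629,216) and (703,267), upright inside the walls. Handing in.

```bash
python3 -c "
from station import *
print(job_done())"
```

```text
the job is handed in; nothing more can be done
None
```

Both hubs are packed in the tray, alternating and in line with the one already there: crown-up in the empty end, crown-down in the middle, all fully down. I handed the job in at about 27 s.

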